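# Put the thin chopping board away

### The job

The thin black chopping board lies flat on the little wooden riser, too wide and thin to pick up: slide it, still lying flat, well out over one edge of the riser (any edge will do), take hold of the overhanging part and lift it off. Stand it upright in the empty, orange-tagged slot of the rack, near the middle of the slot, lowering it right to the bottom before letting go. The board must not touch the table on the way, and leave the carrot, potato, paper box and thick wooden board where they are.

Things in the scene. Friction and masses are not known exactly. Their poses are not given: they have to be found in the camera images.
- board: thin black plastic chopping board, 110 mm (own x) by 160 mm (own y) by 5 mm thick (own z), about 0.1 kg, loose; origin at the centre of its underside, which rests on the riser's top about in its middle, roughly square with it
- riser: fixed low wooden stand: top plank 200 mm (own x) by 240 mm (own y), 22 mm thick, its upper face 100 mm above the table; beneath, two legs 18 mm thick, centred at own x = -80 and +80 mm and 200 mm long in y, with open space between them; origin on the table under its centre. Own y runs roughly sideways for the robot (to its left). The riser and the rack may change sides; the riser is turned up to 0.25 rad, the rack up to 0.35 rad
- rack: fixed wooden board rack: base 130 mm (own x) by 150 mm (own y) by 18 mm high, origin on the table under its centre. Two slots, centred at own y = -32 and +32 mm, each running along own x between two pairs of upright dowels 9 mm thick (26 mm clear between them) that stand at own x = -35 and +35 mm and end 93 mm above the table with tapered tips. One slot holds the thick wooden board, the other is empty and tagged orange
- slot_tag: thin orange strip on the rack base along the floor of the empty slot (134 x 18 mm, look only) with small tabs hanging down at both ends of the base; origin at the centre of that slot on its floor, 18 mm above the table; own x points along the slot, own y across it. A thin board standing in it on its short end has its centre 80 mm above this point (55 mm on its long edge); left alone it leans a little against the dowels, which is fine
- thick_board: bystander: thick dark wooden board standing in the other slot of the rack, 20 mm thick (own y) by 130 mm wide (own x) by 130 mm high, origin at the centre of its underside, loose
- carrot: bystander: loose orange carrot lying along own x, 145 mm long, 38 mm thick, origin under its middle on the table
- potato: bystander: loose brown potato, about 85 mm by 54 mm by 60 mm high, origin under its middle on the table
- paper_box: bystander: loose open paper box for peelings, 120 x 120 mm, 60 mm high, origin under its middle on the table
Mind the look-alikes: they are no part of the job. There is more than one size of the board; the job needs the largest.

How it is judged (in metres and radians):
On the way, in this order (a step that is already met when the one before it is completed fails the run):
1. the thin board lies flat on the riser, slid off the middle so far that one of its edges hangs about 20 mm or more out over an edge of the riser ((y of board in the frame of riser below -0.06 m or y of board in the frame of riser above 0.06 m or x of board in the frame of riser below -0.065 m or x of board in the frame of riser above 0.065 m) and angle between board's own z axis and vertical below 0.12 rad and height (world z) of board above 0.09 m), for 0.1 s.
2. the thin board is held in the fingers, lifted off the riser (contact force between the fingers and board above 0.5 N and contact force between board and riser below 0.05 N and height (world z) of board above 0.12 m), for 0.2 s.
3. still held, the thin board is lowered upright into the orange-tagged slot to within 15 mm of its floor (contact force between the fingers and board above 0.5 N and y of board in the frame of slot_tag between -0.024 and 0.024 m and x of board in the frame of slot_tag between -0.035 and 0.035 m and z of board in the frame of slot_tag between 0.045 and 0.095 m and angle between board's own z axis and vertical between 1.19 and 1.95 rad), for 0.1 s.
At the end, for the whole second after the job is handed in: the thin board stands, released, in the orange-tagged slot, down on its floor (centre no more than 87 mm above it), within 24 mm across and 35 mm along the slot of the slot's centre, its face within about 0.38 rad of upright (y of board in the frame of slot_tag between -0.024 and 0.024 m and x of board in the frame of slot_tag between -0.035 and 0.035 m and z of board in the frame of slot_tag between 0.045 and 0.087 m and angle between board's own z axis and vertical between 1.19 and 1.95 rad); the robot touches nothing.
It fails at once if the thin board touches the table (contact force between board and table above 0.3 N).
It fails at once if the carrot is moved more than 30 mm (distance of carrot from where it was at the start of the episode above 0.03 m).
It fails at once if the potato is moved more than 30 mm (distance of potato from where it was at the start of the episode above 0.03 m).
It fails at once if the paper box is moved more than 30 mm (distance of paper_box from where it was at the start of the episode above 0.03 m).
It fails at once if the thick board is moved more than 30 mm (distance of thick_board from where it was at the start of the episode above 0.03 m).
It also fails if it takes over 51 s, if anything falls off the work surface, if the arm or the gripper's body presses on something with over 40 N, if the wrist force passes 120 N, or if a joint passes its speed limit or range.

### The arm

A 6-joint arm with a two-finger parallel gripper is mounted at the origin on the work surface. World frame = base frame: x ahead of the robot, y to its left, z up, the work surface at z = 0. Lengths are in mm, angles in rad, forces in N, time in s.
With the tool pointing down it reaches from about 275 to 750 mm from the base axis. Payload 10.2 kg.
Tool frame: the origin (TCP) lies at the very end of the fingers, on their centre line; the grasp point (between the pads) lies 19 mm behind it; z points along the fingers, y is the line along which they close (so a half turn about z gives the same grasp; the last joint's range is limited). The gripper opens to 85 mm and grips with 20 to 120 N. Pads are 22 mm wide; open, the fingers measure 114 mm over their backs; the gripper's body (76 mm by 85 mm) begins 54 mm behind the grasp point. The pads swing forward as they close: fully open they stand 13 mm farther back than shut.
Start: joints at [0.909, 0.313, 1.498, -0, 1.331, -0.223], TCP at [223.061, 475.263, 231.294] pointing down, gripper open.
Joint ranges: [-2.94, 2.94], [-0.97, 2.17], [0.19, 2.56], [-1.23, 4.37], [0.02, 3.11], [-2.88, 2.88]. Speed limits (rad/s): [2.39, 2.39, 3.01, 3.14, 3.14, 3.14].

### API

Orientations are given as a unit quaternion [w, x, y, z].
In Python, from rig import monitor, eyes, job gives the robot as it stands. The module is installed in compiled form; this text tells all that it offers.
- The arm moves only by the tool send_rows, never from a script. Its argument "targets" is one flat list of numbers, 7 for each row, row after row: the turn, a rotation vector about the tool's x, y, z in degrees, then the shift along the tool's x, y, z in units of 60 mm (1.0 is 60 mm), then the opening, from -1 (shut) to 1 (fully open), so that 0 is half open. A call has 1 to 5 rows; each row shifts and turns the commanded pose from where the row before left it, along the tool's axes as they then stand; what a row does not reach is not made up. A row lasts 1/8 s, in which the tool goes at most 62.5 mm and 10.7 degrees, less where a joint would pass 70% of its speed; a pose out of reach is approached as far as the arm can. A call is refused whole if a number of a shift passes 1 or a number of a turn 10.7, either way. A call with a gripper value outside its range is refused whole. The fingers move at their own pace and stop on an object; "newtons" is the grip in N (left out, the last holds). Time passes only in rows, so rows that do not move let the fingers close. It gives the time, the measured TCP pose, the force, the opening and the grip force at its end, in the units of the state.
- monitor.sense(): the state, without advancing time (a new reading comes with each control period).
- eyes.capture(name): name is "scene" or "top" or "wrist"; returns a dict with "img" (400x640x3 uint8, red, green, blue), "K" (3x3 intrinsics, pixels), "R" (3x3) and "t" (3): a world point X has camera coordinates R X + t. Camera axes: x right, y down, z forward; pixel columns grow to the right and rows downward; lengths in mm; the calibration is good to about 2 mm. A picture is of the moment at which its call begins. There is no depth.
- job.finish_job(): hands the job in; it is judged then, once.
The state is a dict: "time_s": time; "joints": joint angles; "dq": joint speeds; "tau": joint torques, N m; "eef_pos": TCP position; "ee_rot": TCP orientation; "force": force on the tool from outside, world axes, zero at the start; "wrist_torque": the same for the moment, N m; "grip_width": opening from 0.0 (shut) to 1.0 (fully open); "grip_force": force on a finger pad.
Only numpy, scipy, OpenCV 4.12 (cv2) and the standard library are available. Lean on these libraries where they do the work, as an engineer would, in place of code of your own. Each camera call takes 0.05 s, during which the arm holds its last target. There are 200 camera calls.

## Working session

There is one attempt and no reset: what is moved stays moved. The work goes in short steps, Python scripts to look and compute and a tool call to move; the robot and the scene stay as the last step left them, time stands still between calls to the robot, and variables do not carry over. Pictures are saved under pics/ and viewed, at most 10 in all, crops included, and the job is handed in when it is done.

Besides the shell and the picture viewer there is one more tool, called after ">>>" by a JSON object that holds its "api" and its "payload", one argument or row to a line. send_rows: Moves the arm, as the interface text tells. Its arguments: {"type":"object","properties":{"targets":{"type":"array","items":{"type":"number"}},"newtons":{"type":"number"}},"required":["targets"]}

```bash
mkdir -p pics; python3 - <<'E'
from rig import monitor, eyes, job
import cv2, numpy as np, pickle
d={}
for n in ("scene","top"):
    c=eyes.capture(n); d[n]=c
    cv2.imwrite(f"pics/{n}0.png",c["img"][:,:,::-1]); print(n,c["K"].tolist(),np.round(c["R"],4).tolist(),c["t"])
pickle.dump(d,open("c0.pkl","wb"))
print(monitor.sense())
E
```

```text
scene [[502.33372170629616, 0.0, 323.7066683392815], [0.0, 502.33372170629616, 194.49404682353685], [0.0, 0.0, 1.0]] [[-0.6976, 0.7164, -0.0126], [0.4497, 0.424, -0.7861], [-0.5578, -0.5541, -0.6179]] [ 383.9963872  -164.03633602 1629.43399253]
top [[478.50358803830716, 0.0, 323.410154945517], [0.0, 478.50358803830716, 194.12615793717322], [0.0, 0.0, 1.0]] [[-0.0234, -0.9997, -0.0001], [-0.9979, 0.0233, -0.0611], [0.0611, -0.0013, -0.9981]] [   4.28050485  579.49618422 1104.64840488]
{'time_s': 0.1, 'joints': array([ 9.08607301e-01,  3.13394699e-01,  1.49840052e+00, -1.79361245e-05,
        1.33096111e+00, -2.23411468e-01]), 'dq': array([-0.00058355, -0.00093498, -0.00281024,  0.00127307, -0.00167177,
       -0.0003598 ]), 'tau': array([ 1.64212659e-03, -4.12895858e+01, -2.60139996e+01, -2.57973752e-04,
        2.98073726e-03, -4.75936440e-05]), 'eef_pos': array([222.90917204, 475.06707683, 230.77712575]), 'ee_rot': array([-2.41429838e-04,  2.17630972e-01,  9.76030953e-01, -5.29452844e-04]), 'force': array([ 0.26494349,  1.27099012, -0.60974609]), 'wrist_torque': array([0.02385323, 0.01474067, 0.02235973]), 'grip_force': 0.0, 'grip_width': 0.9990300152494918}
```

View pics/top0.png

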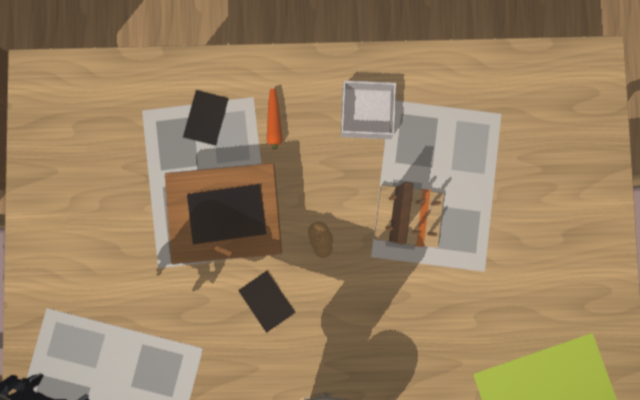

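View pics/scene0.png

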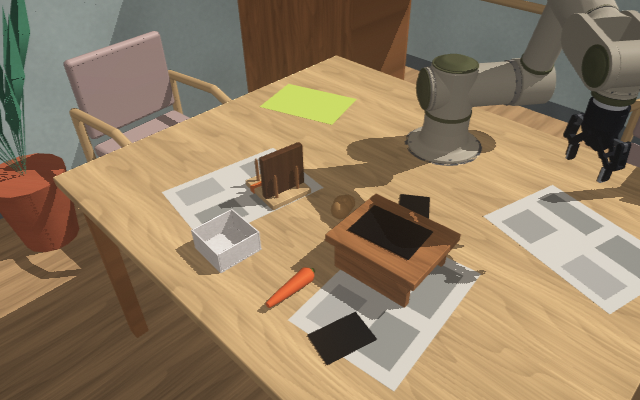

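The top view shows three black plates that could be taken for the board:
- The one on the riser, about (227,213). It is the largest and lies on wood.
- A small one on the newspaper, (206,117).
- A small one on the table, (267,300).

I choose (227,213). The rack is near (410,215), with the orange strip near (424,218) and the thick board near (401,212). The carrot at (273,117) is also orange. Next I measure these and check the choice in a crop.

```bash
cat > h.py <<'E'
import cv2, numpy as np
def ray(c,uv,z):
    uv=np.atleast_2d(np.float64(uv)); d=np.c_[uv,np.ones(len(uv))]@np.linalg.inv(c["K"]).T@c["R"]
    o=-c["R"].T@c["t"]; return (o+d*((z-o[2])/d[:,2])[:,None])
def proj(c,X):
    p=(np.atleast_2d(X)@c["R"].T+c["t"])@c["K"].T; return p[:,:2]/p[:,2:]
def blob(m,near):
    cs,_=cv2.findContours(m.astype(np.uint8),cv2.RETR_EXTERNAL,cv2.CHAIN_APPROX_NONE)
    cs=[k for k in cs if cv2.contourArea(k)>25]
    return min(cs,key=lambda k:-cv2.pointPolygonTest(k,near,True))
def rect(c,k,z):
    P=ray(c,k[:,0,:]+0.0,z)[:,:2].astype(np.float32)
    r=cv2.minAreaRect(P); return r, cv2.boxPoints(r)
E
python3 - <<'E'
import pickle; from h import *
d=pickle.load(open("c0.pkl","rb")); c=d["top"]; im=c["img"]; hsv=cv2.cvtColor(im,cv2.COLOR_RGB2HSV); H,S,V=cv2.split(hsv)
for nm,uv in dict(board=(227,213),ris=(175,215),ris2=(260,180),tab=(310,200),tag=(424,218),thick=(401,212),base=(413,235)).items(): print(nm,hsv[uv[1],uv[0]])
for nm,near,z in (("board",(227,213),105),("l1",(206,117),3),("l2",(267,300),3)):
    r,b=rect(c,blob(V<60,near),z); print(nm,r)
m=(H<13)&(S>110)&(V>60)
k=blob(m|(V<60),(175,215)); r,b=rect(c,k,100); print("riser",r,b.round(0).tolist())
m=(H<11)&(S>190)&(V>120); k=blob(m,(424,218)); r,b=rect(c,k,18); print("tag",r,b.round(1).tolist())
s=d["scene"]["img"]
a=cv2.resize(im[150:280,140:460][:, :],None,fx=2.5,fy=2.5,interpolation=cv2.INTER_CUBIC)
b=cv2.resize(s[130:230,230:480],None,fx=2.5,fy=2.5,interpolation=cv2.INTER_CUBIC)
b=cv2.copyMakeBorder(b,0,0,0,a.shape[1]-b.shape[1],0)
cv2.imwrite("pics/crop1.png",np.vstack([a,b])[:,:,::-1])
E
```

```text
board [10 53 43]
ris [ 14 144 156]
ris2 [ 13 143 159]
tab [ 17 107 176]
tag [ 11 158 124]
thick [ 11 115  93]
base [ 16  97 121]
board ((536.3121948242188, 201.70614624023438), (106.65457153320312, 157.00086975097656), 6.340044021606445)
l1 ((771.7431640625, 269.79095458984375), (77.03739166259766, 112.6454849243164), 74.47317504882812)
l2 ((332.716796875, 130.5210723876953), (112.69026184082031, 76.04354858398438), 33.046146392822266)
riser ((537.2337036132812, 202.85012817382812), (109.00114440917969, 159.5498504638672), 6.601100921630859) [[474.0, 276.0], [492.0, 117.0], [601.0, 130.0], [582.0, 288.0]]
tag ((766.6172485351562, 105.82051086425781), (23.623126983642578, 127.05499267578125), 89.06609344482422) [[702.9000244140625, 95.0], [829.9000244140625, 93.0], [830.2999877929688, 116.5999984741211], [703.2999877929688, 118.69999694824219]]
```

View pics/crop1.png

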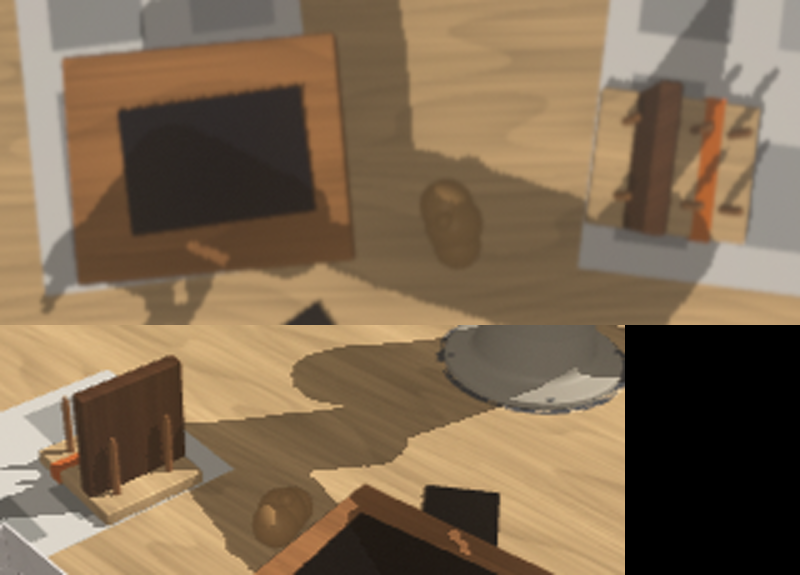

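The crop confirms the choice: a 107 x 157 mm black plate on the riser (the look-alikes are 77 x 113 mm). The tag strip runs from crop (716,98) to (702,240). Riser corners in the crop are (63,58), (335,35), (353,258) and (77,283). Next: accurate poses.

```bash
python3 - <<'E'
import pickle; from h import *
d=pickle.load(open("c0.pkl","rb")); c=d["top"]; im=c["img"]; hsv=cv2.cvtColor(im,cv2.COLOR_RGB2HSV).astype(int); H,S,V=cv2.split(hsv.astype(np.uint8))
f=lambda p:np.array(p)/2.5+[140,150]-.3
print("cam",-c["R"].T@c["t"], -d["scene"]["R"].T@d["scene"]["t"])
R=ray(c,f([(63,58),(335,35),(353,258),(77,283)]),100); print("riser",R.round(0).tolist(),R.mean(0))
for i in range(4): e=R[i]-R[i-1]; print(np.linalg.norm(e),np.degrees(np.arctan2(e[1],e[0])))
m=(H<13)&(S>145)&(V>90); m[:, :395]=0; m[:,460:]=0; m[:180]=0; m[255:]=0
k=blob(m,(424,218)); r,b=rect(c,k,18); print("tag",r,b.round(1).tolist())
ys,xs=np.nonzero(m); P=ray(c,np.c_[xs,ys],18)[:,:2]; 
print(len(P),P.mean(0)); print(cv2.fitLine(P.astype(np.float32),cv2.DIST_HUBER,0,.01,.01).ravel())
print("tag ends",ray(c,f([(716,98),(702,240)]),18))
print("rack base", ray(c,f([(603,90),(763,107),(745,243),(583,222)]),18).round(0).tolist())
print("thick",ray(c,f([(655,83),(684,83),(660,234),(626,228)]),148).round(0).tolist())
# dowel tips guess
r,b=rect(c,blob(V<60,(227,213)),105); print("board",r,b.round(0).tolist())
cs=d["scene"]; r,b=rect(cs,blob(cv2.cvtColor(cs["img"],cv2.COLOR_RGB2HSV)[...,2]<50,(390,232)),105);print("board scene",r)
x,y=np.array([[[390,175]],[[450,255]]])[:,0]
o=cv2.resize(im[175:255,385:455],None,fx=7,fy=7,interpolation=cv2.INTER_CUBIC); cv2.imwrite("pics/rack.png",o[:,:,::-1])
E
```

```text
cam [ 510.83137354   -7.78353649 1138.01272972] [1250.58788126  697.25081933  882.77263613]
riser [[629.0, 335.0, 100.0], [643.0, 98.0, 100.0], [450.0, 85.0, 100.0], [434.0, 324.0, 100.0]] [538.87322204 210.49236145 100.        ]
195.45119772765833 3.3591830227336112
237.84433377911728 -86.47654474643177
194.25647908296406 -176.38982177168936
238.701723152121 93.81008637987794
tag ((519.8983154296875, -240.08944702148438), (17.197294235229492, 130.64389038085938), 80.95841217041016) [[454.0, -238.3000030517578], [583.0999755859375, -258.79998779296875], [585.7999877929688, -241.89999389648438], [456.70001220703125, -221.3000030517578]]
346 [ 518.07894961 -240.74784535]
[ 9.8553354e-01 -1.6948047e-01  5.1823743e+02 -2.4100066e+02]
tag ends [[ 586.06966179 -250.45894592   18.        ]
 [ 453.79287047 -232.5755663    18.        ]]
rack base [[596.0, -145.0, 18.0], [577.0, -294.0, 18.0], [450.0, -273.0, 18.0], [473.0, -122.0, 18.0]]
thick [[591.0, -172.0, 148.0], [590.0, -196.0, 148.0], [466.0, -172.0, 148.0], [472.0, -144.0, 148.0]]
board ((536.3121948242188, 201.70614624023438), (106.65457153320312, 157.00086975097656), 6.340044021606445) [[475.0, 274.0], [492.0, 118.0], [598.0, 130.0], [581.0, 286.0]]
board scene ((539.2747802734375, 202.81793212890625), (111.886962890625, 159.40658569335938), 6.306082248687744)
```

View pics/rack.png

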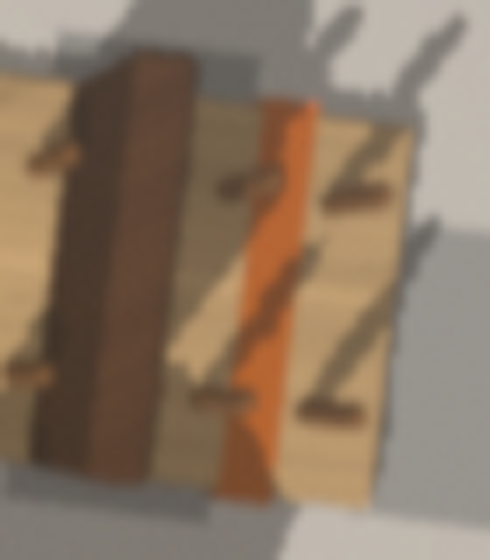

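>>> {"api": "send_rows", "payload": {
  "targets": [0, 0, -10.5, 0, 0, 0, 1, 0, 0, -10.5, 0, 0, 0, 1, 0, 0, -10.4, 0, 0, 0, 1, 10, 0, 0, 0, 0, 0, 1, 10, 0, 0, 0, 0, 0, 1]
}}

```text
time_s: 0.72
eef_pos: [223.3, 475.1, 231.9]
ee_rot: [0.01, -0.053, 0.983, -0.176]
force: [0.0, -0.6, -0.3]
grip_width: 0.997
grip_force: 0.0
```

```bash
cat > log.py <<'E'
from rig import monitor
import json, numpy as np
s=monitor.sense(); s={k:np.array(v).tolist() for k,v in s.items()}
open("log.jsonl","a").write(json.dumps(s)+"\n"); print(round(s["time_s"],2),np.round(s["joints"],3),np.round(s["eef_pos"],1),np.round(s["ee_rot"],4),np.round(s["force"],1),round(s["grip_width"],3),s["grip_force"])
E
python3 log.py
```

```text
0.72 [ 1.014  0.495  1.273 -0.217  1.654 -0.652] [223.3 475.1 231.9] [ 0.0101 -0.0532  0.9829 -0.1758] [ 0.  -0.6 -0.3] 0.997 0.0
```

>>> {"api": "send_rows", "payload": {
  "targets": [-10, 0, 0, 0, 0, 0, 1, -10, 10, 0, 0, 0, 0, 1, 0, 10, 0, 0, 0, 0, 1, 0, 0, 0, 0, 0, 0, 1, 0, 0, 0, 0, 0, 0, 1]
}}

```text
time_s: 1.35
eef_pos: [222.8, 475.3, 231.0]
ee_rot: [-0.15, -0.047, 0.987, -0.029]
force: [0.3, -0.2, 0.3]
grip_width: 1.003
grip_force: 0.0
```

```bash
python3 log.py
```

```text
1.35 [ 0.825  0.435  1.356  0.169  1.608 -0.856] [222.8 475.3 231. ] [-0.1503 -0.0466  0.9871 -0.0288] [ 0.3 -0.2  0.3] 1.003 0.0
```

>>> {"api": "send_rows", "payload": {
  "targets": [0, -10, 0, 0, 0, 0, 1, 0, -10, 0, 0, 0, 0, 1, 0, 0, 0, -0.61, -0.52, 0, 1, 0, 0, 0, -0.61, -0.52, 0, 1, 0, 0, 0, -0.61, -0.52, 0, 1]
}}

```text
time_s: 1.98
eef_pos: [341.6, 393.1, 240.6]
ee_rot: [0.024, -0.052, 0.998, -0.02]
force: [0.4, 1.0, -0.3]
grip_width: 1.002
grip_force: 0.0
```

```bash
python3 log.py
```

```text
1.98 [ 0.66   0.295  1.498 -0.061  1.332 -1.001] [341.6 393.1 240.6] [ 0.0237 -0.052   0.9982 -0.0199] [ 0.4  1.  -0.3] 1.002 0.0
```

>>> {"api": "send_rows", "payload": {
  "targets": [0, 0, 0, -0.61, -0.52, 0, 1, 0, 0, 0, -0.61, -0.52, 0, 1, 0, 0, 0, -0.61, -0.52, 0, 1, 0, 0, 0, -0.61, -0.52, 0, 1, 0, 0, 0, -0.61, -0.52, 0, 1]
}}

```text
time_s: 2.6
eef_pos: [539.7, 257.0, 255.0]
ee_rot: [0.024, -0.052, 0.998, -0.02]
force: [-0.5, 0.3, -0.5]
grip_width: 1.0
grip_force: 0.0
```

```bash
python3 log.py; cat > kin.py <<'E'
import json, numpy as np
from scipy.spatial.transform import Rotation as Ro
from scipy.optimize import least_squares
def chain(q):
    R1=Ro.from_euler('z',q[0]); R2=R1*Ro.from_euler('y',q[1]); R3=R2*Ro.from_euler('y',q[2])
    R4=R3*Ro.from_euler('z',q[3]); R5=R4*Ro.from_euler('y',q[4]); R6=R5*Ro.from_euler('z',q[5]+np.pi/2); return R1,R2,R3,R6
def A(q):
    R1,R2,R3,R6=[r.as_matrix() for r in chain(q)]
    # params: a1,lat,h | L2x,L2z | L3x,L3z | L6
    return np.c_[R1[:,:2],[0,0,1],R2[:,[0,2]],R3[:,[0,2]],R6[:,2]]
def fit():
    L=[json.loads(l) for l in open("log.jsonl")]
    M=np.vstack([A(s["joints"]) for s in L]); b=np.hstack([s["eef_pos"] for s in L])
    x=np.linalg.lstsq(M,b,rcond=1e-4)[0]; return x,np.abs(M@x-b).max(),L
E
python3 - <<'E'
from kin import *
x,e,L=fit(); print(np.round(x,1),e)
for s in L:
    q=s["ee_rot"]; print(Ro.magnitude(chain(s["joints"])[3].inv()*Ro.from_quat([*q[1:],q[0]])))
E
```

```text
2.6 [ 0.27   0.446  1.247 -0.051  1.411 -1.397] [539.7 257.  255. ] [ 0.0236 -0.0516  0.9982 -0.0204] [-0.5  0.3 -0.5] 1.0 0.0
[ -0.  116.3 201.3   0.  438.9  39.  397.5 255.3] 5.968558980384842e-13
3.1421518282664973e-16
2.9883381260348156e-16
2.6599392827116054e-16
2.0245616957237548e-16
```

```bash
cat >> kin.py <<'E'
X=np.array([0,116.3,201.3,0,438.9,39,397.5,255.3])
try: X=fit()[0]
except Exception: pass
LO=np.array([-2.94,-.97,.19,-1.23,.02,-2.88]); HI=np.array([2.94,2.17,2.56,4.37,3.11,2.88])
def fk(q): return A(q)@X, chain(q)[3]
def pts(q):  # shoulder, elbow, wrist, tcp
    M=A(q); return [M[:,:3]@X[:3],M[:,:5]@X[:5],M[:,:7]@X[:7],M@X]
def rot(z,y):  # tool z dir, tool y dir
    z=np.array(z,float); z/=np.linalg.norm(z); y=np.array(y,float); y-=z*(y@z); y/=np.linalg.norm(y)
    return Ro.from_matrix(np.c_[np.cross(y,z),y,z])
def ik(p,R,n=40,seeds=()):
    rng=np.random.default_rng(0); out=[]
    def f(q):
        a,r=fk(q); return np.r_[(a-p)/100,(r.inv()*R).as_rotvec()]
    for s in list(seeds)+[rng.uniform(LO,HI) for _ in range(n)]:
        o=least_squares(f,np.clip(s,LO+1e-3,HI-1e-3),bounds=(LO,HI))
        if o.cost<1e-8 and not any(np.abs(o.x-k).max()<.05 for k in out): out.append(o.x)
    return out
E
python3 - <<'E'
from kin import *
a=np.radians(6)
def D(deg,tilt=0): d=np.radians(deg);t=np.radians(tilt); return [np.cos(d)*np.cos(t),np.sin(d)*np.cos(t),-np.sin(t)]
for nm,p,deg in (("A",(440,200,102.5),6),("C",(535,320,102.5),-84),("A15",(440,200,102.5),36),("C-45",(535,320,102.5),-54),("B",(540,90,102.5),96)):
  for tilt in (0,15):
   for s in (1,-1):
    for q in ik(np.array(p,float),rot(D(deg,tilt),[0,0,s])):
        P=pts(q); print(nm,tilt,s,q.round(2),"elbow",P[1].round(0),"wrist",P[2].round(0))
E
```

```text
A 0 -1 [0.27 0.86 2.45 3.31 1.74 0.03] elbow [289. 202. 487.] wrist [186. 173. 102.]
A 15 -1 [ 0.27  0.58  2.48  3.31  1.23 -0.01] elbow [202. 176. 568.] wrist [195. 174. 169.]
C 15 1 [ 0.68  1.18  0.82 -1.06  1.95  2.18] elbow [241. 347. 368.] wrist [509. 565. 169.]
C 15 -1 [ 0.68  1.18  0.82 -1.06  1.95 -0.97] elbow [241. 347. 368.] wrist [509. 565. 169.]
A15 0 -1 [-0.3   0.88  2.49  2.2   1.71 -0.19] elbow [358.  12. 480.] wrist [233.  50. 102.]
A15 15 -1 [-0.27  0.59  2.52  2.24  1.29  0.03] elbow [264.  49. 567.] wrist [240.  55. 169.]
B 0 1 [-0.48  0.99  1.5   1.09  1.91 -2.57] elbow [379. -66. 442.] wrist [ 567. -164.  103.]
B 0 -1 [-0.48  0.99  1.5   1.09  1.91  0.57] elbow [379. -66. 442.] wrist [ 567. -164.  103.]
B 15 1 [-0.47  0.86  1.53  0.97  1.74 -2.52] elbow [350. -46. 487.] wrist [ 566. -155.  169.]
B 15 -1 [-0.47  0.86  1.53  0.97  1.74  0.62] elbow [350. -46. 487.] wrist [ 566. -155.  169.]
```

```bash
cat >> kin.py <<'E'
def now():
    from rig import monitor
    s=monitor.sense(); q=s["ee_rot"]; return s,np.array(s["eef_pos"]),Ro.from_quat([*q[1:],q[0]])
def plan(p0,R0,p1,R1,n=None,vmax=50,wmax=10.,grip=None,q0=None):
    w=(R0.inv()*R1).as_rotvec(degrees=True); d=np.subtract(p1,p0)
    n=n or int(np.ceil(max(np.linalg.norm(d)/vmax,np.linalg.norm(w)/wmax,1)))
    st=Ro.from_rotvec(w/n,degrees=True); R=R0; p=np.array(p0,float); rows=[]
    for i in range(n):
        t=d/n; a=np.r_[np.round(w/n,1),np.round(R.inv().apply(t)/60,2)]
        b=np.round(np.r_[w/n],1); Rn=R*Ro.from_rotvec(b,degrees=True)
        p=p+R.apply(a[3:]*60); R=Rn; rows.append(list(a)+[grip])
        if q0 is not None:
            s=ik(p,R,0,[q0]); 
            if s:
                dq=np.abs(s[0]-q0)*8; q0=s[0]; P=pts(q0); print(i,"q",q0.round(2),"dqmax",dq.max().round(2),"elb",P[1].round(0),"wr",P[2].round(0))
            else: print(i,"NO IK",p)
    for i in range(0,n,5): print([float(v) if v is not None else None for r in rows[i:i+5] for v in r])
    print("end",p.round(1)); return p,R
E
python3 - <<'E'
from kin import *
s,p,R=now()
a=np.radians(6.3); y=[np.cos(a),np.sin(a),0]
R1=rot([0,0,-1],y); plan(p,R,[526,301,150],R1,n=9,grip=0,q0=s["joints"])
E
```

```text
0 q [ 0.28  0.46  1.26 -0.05  1.39 -1.21] dqmax 1.47 elb [155. 165. 595.] wr [527. 271. 498.]
1 q [ 0.29  0.47  1.27 -0.05  1.38 -1.03] dqmax 1.46 elb [158. 168. 593.] wr [527. 276. 487.]
2 q [ 0.29  0.48  1.28 -0.04  1.36 -0.85] dqmax 1.45 elb [162. 170. 590.] wr [528. 281. 475.]
3 q [ 0.3   0.5   1.29 -0.04  1.34 -0.67] dqmax 1.45 elb [165. 173. 587.] wr [528. 285. 463.]
4 q [ 0.31  0.51  1.3  -0.03  1.32 -0.49] dqmax 1.44 elb [169. 175. 585.] wr [528. 289. 452.]
5 q [ 0.31  0.52  1.31 -0.03  1.3  -0.31] dqmax 1.43 elb [172. 178. 582.] wr [528. 292. 440.]
6 q [ 0.32  0.53  1.33 -0.02  1.28 -0.13] dqmax 1.43 elb [176. 180. 579.] wr [527. 296. 429.]
7 q [ 0.32  0.54  1.34 -0.01  1.26  0.05] dqmax 1.43 elb [179. 183. 577.] wr [526. 299. 417.]
8 q [ 0.33  0.56  1.35 -0.    1.23  0.23] dqmax 1.43 elb [182. 185. 574.] wr [525. 302. 406.]
[0.0, 0.4, 10.0, 0.03, 0.09, 0.19, 0.0, 0.0, 0.4, 10.0, 0.04, 0.09, 0.19, 0.0, 0.0, 0.4, 10.0, 0.05, 0.08, 0.19, 0.0, 0.0, 0.4, 10.0, 0.06, 0.07, 0.19, 0.0, 0.0, 0.4, 10.0, 0.07, 0.06, 0.19, 0.0]
[0.0, 0.4, 10.0, 0.08, 0.04, 0.19, 0.0, 0.0, 0.4, 10.0, 0.09, 0.03, 0.19, 0.0, 0.0, 0.4, 10.0, 0.09, 0.01, 0.19, 0.0, 0.0, 0.4, 10.0, 0.09, -0.0, 0.19, 0.0]
end [526.3 301.6 150.7]
```

>>> {"api": "send_rows", "payload": {
  "targets": [0, 0.4, 10, 0.03, 0.09, 0.19, 0, 0, 0.4, 10, 0.04, 0.09, 0.19, 0, 0, 0.4, 10, 0.05, 0.08, 0.19, 0, 0, 0.4, 10, 0.06, 0.07, 0.19, 0, 0, 0.4, 10, 0.07, 0.06, 0.19, 0]
}}

```text
time_s: 3.22
eef_pos: [531.2, 282.9, 196.2]
ee_rot: [0.013, 0.378, 0.926, -0.009]
force: [0.7, -1.3, 0.8]
grip_width: 0.5
grip_force: 0.0
```

>>> {"api": "send_rows", "payload": {
  "targets": [0, 0.4, 10, 0.08, 0.04, 0.19, 0, 0, 0.4, 10, 0.09, 0.03, 0.19, 0, 0, 0.4, 10, 0.09, 0.01, 0.19, 0, 0, 0.4, 10, 0.09, 0, 0.19, 0, 0, 0, 0, 0, 0, 0, 0]
}}

```text
time_s: 3.85
eef_pos: [524.6, 302.6, 149.8]
ee_rot: [0.002, 0.669, 0.743, -0.0]
force: [0.5, 0.6, 0.0]
grip_width: 0.503
grip_force: 0.0
```

>>> {"api": "send_rows", "payload": {
  "targets": [0, 0, 0, 0, 0, 0.35, 0, 0, 0, 0, 0, 0.35, 0, 0, 0, 0, 0, 0, 0, 0]
}}

```text
schema error: expected a multiple of 7 numbers
```

```bash
python3 log.py; python3 -c "
from kin import *
print(fit()[1]); s,p,R=now(); print(R.as_matrix().round(3))"
```

```text
3.85 [ 0.332  0.557  1.352 -0.004  1.231  0.228] [524.6 302.6 149.8] [ 2.100e-03  6.692e-01  7.431e-01 -1.000e-04] [0.5 0.6 0. ] 0.503 0.0
2.2737367544323206e-13
[[-0.104  0.995  0.003]
 [ 0.995  0.104 -0.003]
 [-0.003  0.003 -1.   ]]
```

>>> {"api": "send_rows", "payload": {
  "targets": [0, 0, 0, 0, 0, 0.35, 0, 0, 0, 0, 0, 0.35, 0, 0, 0, 0, 0, 0, 0]
}}

```text
schema error: expected a multiple of 7 numbers
```

>>> {"api": "send_rows", "payload": {
  "targets": [0, 0, 0, 0, 0, 0.35, 0, 0, 0, 0, 0, 0.35, 0, 0, 0, 0, 0, 0, 0, 0, 0]
}}

```text
time_s: 4.22
eef_pos: [547.1, 304.1, 129.7]
ee_rot: [0.003, 0.669, 0.743, 0.001]
force: [-0.1, 0.3, -0.1]
grip_width: 0.499
grip_force: 0.0
```

>>> {"api": "send_rows", "payload": {
  "targets": [0, 0, 0, 0, 0, 0.05, 0, 0, 0, 0, 0, 0, 0]
}}

```text
schema error: expected a multiple of 7 numbers
```

>>> {"api": "send_rows", "payload": {
  "targets": [0, 0, 0, 0, 0, 0.05, 0, 0, 0, 0, 0, 0, 0, 0]
}}

```text
time_s: 4.47
eef_pos: [546.0, 303.9, 126.3]
ee_rot: [0.002, 0.67, 0.742, 0.0]
force: [-0.7, -0.8, -0.4]
grip_width: 0.501
grip_force: 0.0
```

>>> {"api": "send_rows", "payload": {
  "targets": [0, 0, 0, 0, 0, 0.03, 0, 0, 0, 0, 0, 0, 0, 0]
}}

```text
time_s: 4.72
eef_pos: [546.4, 303.8, 124.3]
ee_rot: [0.002, 0.67, 0.742, 0.0]
force: [-0.0, 0.1, -0.2]
grip_width: 0.501
grip_force: 0.0
```

>>> {"api": "send_rows", "payload": {
  "targets": [0, 0, 0, 0, -0.34, 0, 0, 0, 0, 0, 0, 0, 0.25, 0, 0, 0, 0, 0, 0, 0, 0]
}}

```text
time_s: 5.1
eef_pos: [526.1, 301.4, 107.8]
ee_rot: [0.001, 0.671, 0.742, -0.001]
force: [0.2, -0.4, 0.1]
grip_width: 0.497
grip_force: 0.0
```

>>> {"api": "send_rows", "payload": {
  "targets": [0, 0, 0, 0, 0, 0.05, 0, 0, 0, 0, 0, 0, 0, 0]
}}

```text
time_s: 5.35
eef_pos: [526.6, 301.7, 106.1]
ee_rot: [0.002, 0.671, 0.742, 0.0]
force: [-0.6, 1.1, 0.3]
grip_width: 0.501
grip_force: 0.0
```

>>> {"api": "send_rows", "payload": {
  "targets": [0, 0, 0, 0, 0, 0.04, 0, 0, 0, 0, 0, 0, 0, 0]
}}

```text
time_s: 5.6
eef_pos: [526.3, 301.7, 103.8]
ee_rot: [0.002, 0.671, 0.742, 0.0]
force: [-0.8, 0.3, -0.0]
grip_width: 0.503
grip_force: 0.0
```

>>> {"api": "send_rows", "payload": {
  "targets": [0, 0, 0, 0, 0, 0.03, 0, 0, 0, 0, 0, 0, 0, 0]
}}

```text
time_s: 5.85
eef_pos: [526.3, 301.7, 102.0]
ee_rot: [0.002, 0.671, 0.742, 0.0]
force: [-0.6, -0.2, 0.3]
grip_width: 0.501
grip_force: 0.0
```

>>> {"api": "send_rows", "payload": {
  "targets": [0, 0, 0, 0, 0, 0.03, 0, 0, 0, 0, 0, 0, 0, 0]
}}

```text
time_s: 6.1
eef_pos: [526.3, 301.7, 100.2]
ee_rot: [0.002, 0.671, 0.742, 0.0]
force: [0.1, -0.3, 0.4]
grip_width: 0.5
grip_force: 0.0
```

>>> {"api": "send_rows", "payload": {
  "targets": [0, 0, 0, 0, 0, 0.03, 0, 0, 0, 0, 0, 0, 0, 0]
}}

```text
time_s: 6.35
eef_pos: [526.3, 301.7, 98.4]
ee_rot: [0.002, 0.671, 0.742, 0.0]
force: [0.4, -0.3, -0.0]
grip_width: 0.5
grip_force: 0.0
```

>>> {"api": "send_rows", "payload": {
  "targets": [0, 0, 0, 0, 0, 0.02, 0, 0, 0, 0, 0, 0, 0, 0]
}}

```text
time_s: 6.6
eef_pos: [526.4, 301.7, 98.2]
ee_rot: [0.002, 0.67, 0.742, 0.0]
force: [-1.6, -1.6, 6.9]
grip_width: 0.505
grip_force: 3.5
```

>>> {"api": "send_rows", "payload": {
  "targets": [0, 0, 0, 0, 0, -0.04, 0, 0, 0, 0, -0.19, 0, 0, 0, 0, 0, 0, -0.19, 0, 0, 0, 0, 0, 0, -0.19, 0, 0, 0]
}}

```text
time_s: 7.1
eef_pos: [529.8, 266.6, 99.7]
ee_rot: [0.002, 0.671, 0.742, 0.0]
force: [0.4, 1.1, -0.9]
grip_width: 0.499
grip_force: 0.4
```

```bash
python3 log.py; cat > seeb.py <<'E'
from h import *; from rig import eyes; import sys
c=eyes.capture("top"); V=cv2.cvtColor(c["img"],cv2.COLOR_RGB2HSV)[...,2]
cv2.imwrite(sys.argv[1],cv2.resize(c["img"][130:320,130:330],None,fx=3,fy=3)[:,:,::-1])
uv=proj(c,[float(sys.argv[2]),float(sys.argv[3]),105])[0]
r,b=rect(c,blob(V<60,tuple(map(float,uv))),105); print("board",r,b.round(0).tolist())
E
python3 seeb.py pics/p1.png 540 165
```

```text
7.1 [ 0.27   0.586  1.446 -0.003  1.107  0.171] [529.8 266.6  99.7] [1.700e-03 6.707e-01 7.417e-01 1.000e-04] [ 0.4  1.1 -0.9] 0.499 0.35871283093001693
board ((538.2442626953125, 176.49960327148438), (106.66885375976562, 157.17535400390625), 5.813388347625732) [[477.0, 249.0], [493.0, 93.0], [599.0, 104.0], [583.0, 260.0]]
```

View pics/p1.png

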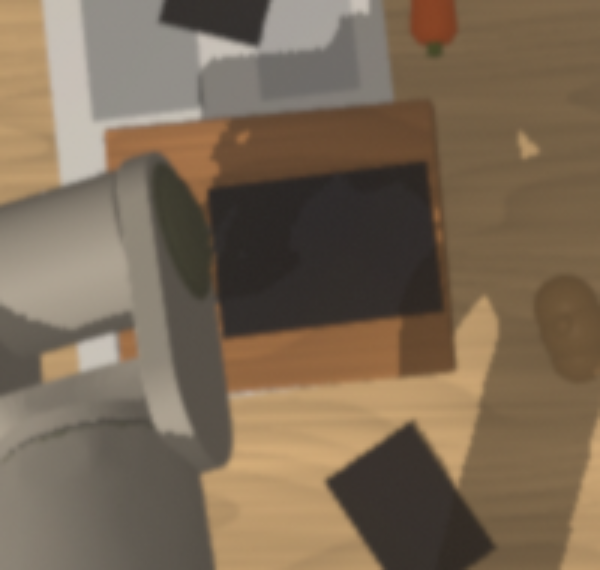

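The board slides straight and flat, now at about (538,176), with its right edge at crop (435,240) almost at the riser's edge. I push another 57 mm.

>>> {"api": "send_rows", "payload": {
  "targets": [0, 0, 0, -0.19, 0, 0, 0, 0, 0, 0, -0.19, 0, 0, 0, 0, 0, 0, -0.19, 0, 0, 0, 0, 0, 0, -0.19, 0, 0, 0, 0, 0, 0, -0.19, 0, 0, 0]
}}

```text
time_s: 7.78
eef_pos: [535.6, 210.2, 99.9]
ee_rot: [0.002, 0.671, 0.742, 0.0]
force: [0.5, 0.1, -1.7]
grip_width: 0.5
grip_force: 0.2
```

>>> {"api": "send_rows", "payload": {
  "targets": [0, 0, 0, 0, 0, 0, 0, 0, 0, 0, 0.1, 0, 0, 0, 0, 0, 0, 0, 0, -0.5, 0, 0, 0, 0, 0, 0, -0.9, 0, 0, 0, 0, 0, 0, -0.9, 0]
}}

```text
time_s: 8.4
eef_pos: [534.1, 218.0, 239.5]
ee_rot: [0.002, 0.67, 0.742, 0.0]
force: [0.0, 0.1, -0.6]
grip_width: 0.5
grip_force: 0.0
```

```bash
python3 log.py; python3 seeb.py pics/p2.png 544 120
python3 - <<'E'
from kin import *
s,p0,R0=now()
def D(deg,tilt=0): d=np.radians(deg);t=np.radians(tilt); return [np.cos(d)*np.cos(t),np.sin(d)*np.cos(t),-np.sin(t)]
for deg in (96,110,118,126):
 for tilt in (0,8,15):
  for sg in (1,-1):
   d=np.array(D(deg,tilt)); p=np.array([552,41+33,102.5])
   for q in ik(p,rot(d,[0,0,sg]),12,[s["joints"]]): print(deg,tilt,sg,q.round(2),"elb",pts(q)[1].round(0),"wr",pts(q)[2].round(0))
E
```

```text
8.4 [ 0.186  0.422  1.322 -0.003  1.395  0.084] [534.1 218.  239.5] [1.600e-03 6.702e-01 7.421e-01 1.000e-04] [ 0.   0.1 -0.6] 0.5 0.0
board ((544.2155151367188, 118.2672348022461), (104.77692413330078, 155.0448455810547), 5.395870208740234) [[485.0, 191.0], [499.0, 36.0], [604.0, 46.0], [589.0, 200.0]]
96 0 1 [-0.49  1.01  1.44  1.09  1.94 -2.54] elb [383. -74. 434.] wr [ 579. -180.  103.]
96 0 -1 [-0.49  1.01  1.44  1.09  1.94  0.6 ] elb [383. -74. 434.] wr [ 579. -180.  103.]
96 8 1 [-0.49  0.94  1.46  1.02  1.84 -2.53] elb [368. -65. 459.] wr [ 578. -177.  138.]
96 8 -1 [-0.49  0.94  1.46  1.02  1.84  0.62] elb [368. -65. 459.] wr [ 578. -177.  138.]
96 15 1 [-0.48  0.89  1.48  0.96  1.76 -2.5 ] elb [355. -55. 479.] wr [ 578. -171.  169.]
96 15 -1 [-0.48  0.89  1.48  0.96  1.76  0.64] elb [355. -55. 479.] wr [ 578. -171.  169.]
110 0 1 [-0.43  1.09  1.24  0.97  2.11 -2.5 ] elb [402. -57. 405.] wr [ 639. -166.  103.]
110 0 -1 [-0.43  1.09  1.24  0.97  2.11  0.64] elb [402. -57. 405.] wr [ 639. -166.  103.]
110 8 1 [-0.43  1.03  1.26  0.9   2.02 -2.5 ] elb [390. -50. 429.] wr [ 638
[... 678 characters left out ...]
  0.77  2.04 -2.52] elb [390. -32. 432.] wr [ 668. -144.  169.]
118 15 -1 [-0.38  1.02  1.18  0.77  2.04  0.62] elb [390. -32. 432.] wr [ 668. -144.  169.]
126 0 1 [-0.35  1.18  1.02  0.85  2.31 -2.49] elb [421. -30. 368.] wr [ 702. -133.  103.]
126 0 -1 [-0.35  1.18  1.02  0.85  2.31  0.66] elb [421. -30. 368.] wr [ 702. -133.  103.]
126 8 1 [-0.35  1.12  1.04  0.77  2.22 -2.52] elb [411. -25. 392.] wr [ 701. -131.  138.]
126 8 -1 [-0.35  1.12  1.04  0.77  2.22  0.62] elb [411. -25. 392.] wr [ 701. -131.  138.]
126 15 1 [-0.34  1.06  1.07  0.7   2.14 -2.54] elb [400. -20. 414.] wr [ 697. -126.  169.]
126 15 -1 [-0.34  1.06  1.07  0.7   2.14  0.6 ] elb [400. -20. 414.] wr [ 697. -126.  169.]
```

```bash
python3 - <<'E'
from kin import *
s,p0,R0=now()
d=np.radians(118);t=np.radians(10); z=[np.cos(d)*np.cos(t),np.sin(d)*np.cos(t),-np.sin(t)]
R1=rot(z,[0,0,-1])
print("rotdeg",np.degrees((R0.inv()*R1).magnitude()))
p,R=plan(p0,R0,[600,-30,240],R1,n=13,grip=1,q0=s["joints"])
q=ik(p,R1,20,[])[0]; print(q)
plan(p,R,[577,8,112],R1,grip=1,q0=q)
# insertion feasibility
sl=np.array([.165,.986,0]); c=np.radians(22.6)
for sg in (1,-1):
    n=sg*sl; b=np.array([0,0,-1.]); tz=np.cos(c)*b+np.sin(c)*np.cross(n,b); Rt=rot(tz,-n)
    for h in (98+80-34, 330):
        for q in ik(np.array([520,-240.5,h]),Rt,15): print(sg,h,q.round(2),[x.round(0) for x in pts(q)[1:3]])
E
```

```text
rotdeg 101.66946110176569
0 q [0.12 0.45 1.26 0.07 1.51 0.09] dqmax 0.84 elb [177. 138. 596.] wr [562. 185. 501.]
1 q [0.06 0.5  1.21 0.13 1.61 0.1 ] dqmax 0.83 elb [203. 128. 587.] wr [591. 149. 496.]
2 q [-0.01  0.54  1.15  0.19  1.71  0.12] dqmax 0.81 elb [228. 115. 577.] wr [617. 113. 488.]
3 q [-0.06  0.59  1.1   0.25  1.81  0.15] dqmax 0.79 elb [253. 100. 565.] wr [641.  76. 476.]
4 q [-0.12  0.65  1.05  0.31  1.9   0.19] dqmax 0.76 elb [277.  84. 551.] wr [663.  37. 462.]
5 q [-0.17  0.7   1.    0.37  2.    0.25] dqmax 0.73 elb [299.  66. 536.] wr [682.  -2. 445.]
6 q [-0.22  0.76  0.96  0.43  2.08  0.31] dqmax 0.68 elb [320.  46. 520.] wr [698. -40. 426.]
7 q [-0.27  0.81  0.91  0.5   2.16  0.38] dqmax 0.63 elb [337.  26. 504.] wr [710. -78. 405.]
8 q [-0.32  0.86  0.87  0.58  2.23  0.47] dqmax 0.7 elb [353.   6. 487.] wr [ 719. -116.  383.]
9 q [-0.36  0.91  0.84  0.66  2.29  0.57] dqmax 0.79 elb [366. -15. 470.] wr [ 724. -152.  359.]
10 q [-0.41  0.96  0.82  0.76  2.35  0.68] dqmax 0.89 elb [376. -36. 454.] wr [ 726. -187.  334.]
11 q [-0.45  1.    0.8   0.86  2.38  0.8 ] 
[... 910 characters left out ...]
ax 0.64 elb [399. -72. 406.] wr [ 703. -226.  199.]
2 q [-0.46  1.12  0.98  0.8   2.22  0.68] dqmax 0.54 elb [406. -71. 391.] wr [ 695. -214.  156.]
[0.1, 0.0, 0.2, -0.02, 0.65, 0.37, 1.0, 0.1, 0.0, 0.2, -0.02, 0.65, 0.36, 1.0, 0.1, 0.0, 0.2, -0.02, 0.66, 0.36, 1.0]
end [576.9   7.7 112.3]
1 144 [-0.57  0.72  1.15 -0.15  1.64  1.18] [array([306., -58., 532.]), array([ 617., -257.,  380.])]
1 330 [-0.57  0.63  0.82 -0.17  2.05  1.12] [array([280., -41., 556.]), array([ 617., -257.,  566.])]
-1 144 [-0.73  0.33  1.78  0.32  0.72 -2.34] [array([184.,  -9., 616.]), array([ 423., -224.,  380.])]
-1 330 [-0.73  0.16  1.48  0.23  1.17 -2.19] [array([131.,  39., 634.]), array([ 423., -224.,  566.])]
```

>>> {"api": "send_rows", "payload": {
  "targets": [5.4, 3.6, 4.3, -0.33, 0.05, 0.01, 1, 5.4, 3.6, 4.3, -0.32, 0.07, -0.02, 1, 5.4, 3.6, 4.3, -0.31, 0.09, -0.04, 1, 5.4, 3.6, 4.3, -0.3, 0.11, -0.07, 1, 5.4, 3.6, 4.3, -0.29, 0.13, -0.1, 1]
}}

```text
time_s: 9.07
eef_pos: [558.9, 121.5, 234.7]
ee_rot: [-0.269, 0.769, 0.575, -0.068]
force: [0.3, 0.4, -0.4]
grip_width: 1.003
grip_force: 0.0
```

>>> {"api": "send_rows", "payload": {
  "targets": [5.4, 3.6, 4.3, -0.27, 0.14, -0.13, 1, 5.4, 3.6, 4.3, -0.25, 0.14, -0.16, 1, 5.4, 3.6, 4.3, -0.23, 0.14, -0.19, 1, 5.4, 3.6, 4.3, -0.2, 0.14, -0.22, 1, 5.4, 3.6, 4.3, -0.18, 0.13, -0.24, 1]
}}

```text
time_s: 9.7
eef_pos: [583.6, 25.9, 231.6]
ee_rot: [-0.508, 0.779, 0.344, -0.129]
force: [0.3, 1.2, 1.2]
grip_width: 1.004
grip_force: 0.0
```

>>> {"api": "send_rows", "payload": {
  "targets": [5.4, 3.6, 4.3, -0.15, 0.12, -0.26, 1, 5.4, 3.6, 4.3, -0.13, 0.11, -0.28, 1, 5.4, 3.6, 4.3, -0.1, 0.09, -0.3, 1, 0, 0, 0, 0, 0, 0, 1]
}}

```text
time_s: 10.2
eef_pos: [598.1, -31.8, 227.9]
ee_rot: [-0.624, 0.743, 0.184, -0.158]
force: [0.4, 0.3, -0.2]
grip_width: 1.001
grip_force: 0.0
```

```bash
python3 log.py; python3 - <<'E'
from kin import *
s,p0,R0=now()
d=np.radians(118);t=np.radians(10); z=np.array([np.cos(d)*np.cos(t),np.sin(d)*np.cos(t),-np.sin(t)])
R1=rot(z,[0,0,-1])
p,R=plan(p0,R0,[577,8,112],R1,n=4,grip=1)
plan(p,R1,[542,73,99],R1,n=5,grip=1)
E
```

```text
10.2 [-0.494  1.049  0.806  0.946  2.404  0.916] [598.1 -31.8 227.9] [-0.6244  0.7426  0.1838 -0.1577] [ 0.4  0.3 -0.2] 1.001 0.0
[-0.0, 0.0, -0.1, 0.0, 0.44, 0.27, 1.0, -0.0, 0.0, -0.1, 0.0, 0.44, 0.27, 1.0, -0.0, 0.0, -0.1, 0.0, 0.44, 0.27, 1.0, -0.0, 0.0, -0.1, 0.0, 0.44, 0.27, 1.0]
end [576.3   8.5 112.8]
[0.0, 0.0, 0.0, 0.0, 0.0, 0.25, 1.0, 0.0, 0.0, 0.0, 0.0, 0.0, 0.25, 1.0, 0.0, 0.0, 0.0, 0.0, 0.0, 0.25, 1.0, 0.0, 0.0, 0.0, 0.0, 0.0, 0.25, 1.0, 0.0, 0.0, 0.0, 0.0, 0.0, 0.25, 1.0]
end [541.6  73.7  99.8]
```

>>> {"api": "send_rows", "payload": {
  "targets": [0, 0, 0, 0, 0.44, 0.27, 1, 0, 0, 0, 0, 0.44, 0.27, 1, 0, 0, 0, 0, 0.44, 0.27, 1, 0, 0, 0, 0, 0.44, 0.27, 1]
}}

```text
time_s: 10.7
eef_pos: [576.5, 10.9, 114.4]
ee_rot: [-0.622, 0.744, 0.188, -0.157]
force: [-0.7, -1.3, -2.0]
grip_width: 1.0
grip_force: 0.0
```

```bash
python3 log.py; python3 -c "
from rig import eyes; import cv2
a=eyes.capture('scene')['img']; cv2.imwrite('pics/s3.png',cv2.resize(a[100:340,200:520],None,fx=2.5,fy=2.5)[:,:,::-1])"
```

```text
10.7 [-0.454  1.116  0.985  0.8    2.215  0.679] [576.5  10.9 114.4] [-0.6219  0.7438  0.188  -0.1569] [-0.7 -1.3 -2. ] 1.0 0.0
```

View pics/s3.png

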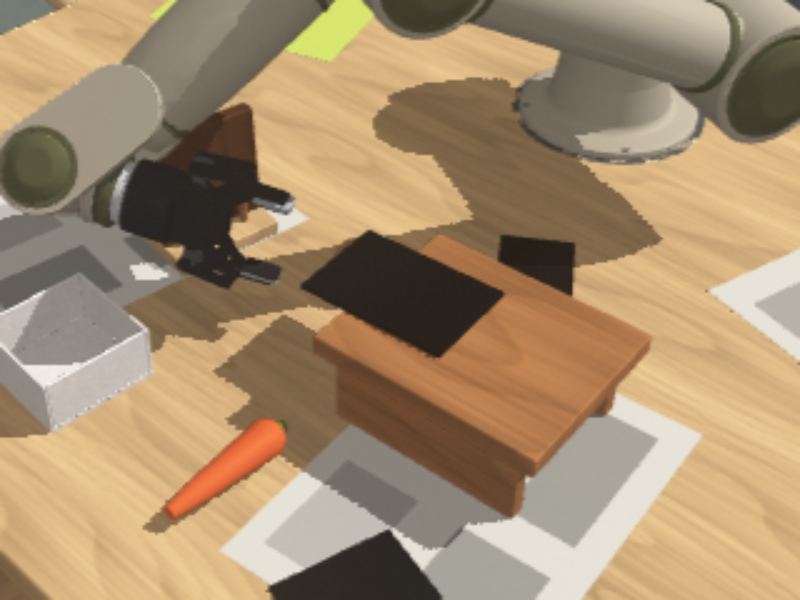

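The gripper (crop (250,230)) is clear of the box and thick board, with the fingers above and below the overhanging edge at crop (335,260). I advance and close.

>>> {"api": "send_rows", "payload": {
  "targets": [0, 0, 0, 0, 0.02, 0.24, 1, 0, 0, 0, 0, 0.02, 0.24, 1, 0, 0, 0, 0, 0, 0.24, 1, 0, 0, 0, 0, 0, 0.24, 1, 0, 0, 0, 0, 0, 0.24, 1]
}}

```text
time_s: 11.38
eef_pos: [543.0, 72.4, 100.3]
ee_rot: [-0.623, 0.743, 0.187, -0.157]
force: [-0.3, 0.1, -0.3]
grip_width: 1.001
grip_force: 0.0
```

```bash
python3 log.py
```

```text
11.38 [-0.394  1.046  1.19   0.796  2.085  0.608] [543.   72.4 100.3] [-0.6227  0.7434  0.1869 -0.157 ] [-0.3  0.1 -0.3] 1.001 0.0
```

>>> {"api": "send_rows", "payload": {
  "targets": [0, 0, 0, 0, 0, 0, -0.4, 0, 0, 0, 0, 0, 0, -0.6, 0, 0, 0, 0, 0, 0, -0.7],
  "newtons": 20
}}

```text
time_s: 11.75
eef_pos: [543.4, 70.9, 99.9]
ee_rot: [-0.623, 0.743, 0.185, -0.157]
force: [-0.0, 0.4, -0.0]
grip_width: 0.376
grip_force: 0.0
```

```bash
python3 log.py
```

```text
11.75 [-0.396  1.048  1.188  0.797  2.087  0.61 ] [543.4  70.9  99.9] [-0.6234  0.7432  0.1855 -0.1568] [-0.   0.4 -0. ] 0.376 0.0
```

>>> {"api": "send_rows", "payload": {
  "targets": [0, 0, 0, 0, 0, 0, -1, 0, 0, 0, 0, 0, 0, -1, 0, 0, 0, 0, 0, 0, -1, 0, 0, 0, 0, 0, 0, -1],
  "newtons": 30
}}

```text
time_s: 12.25
eef_pos: [543.1, 70.9, 100.9]
ee_rot: [-0.625, 0.742, 0.186, -0.157]
force: [0.9, -2.5, 6.3]
grip_width: 0.109
grip_force: 28.4
```

>>> {"api": "send_rows", "payload": {
  "targets": [0, 0, 0, 0, -0.1, 0, -1, 0, 0, 0, 0, -0.1, 0, -1, 0, 0, 0, 0, -0.1, 0, -1, 0, 0, 0, 0, 0, 0, -1]
}}

```text
time_s: 12.75
eef_pos: [541.9, 73.8, 118.9]
ee_rot: [-0.624, 0.743, 0.186, -0.157]
force: [1.8, -2.3, 5.2]
grip_width: 0.065
grip_force: 31.6
```

```bash
python3 log.py
```

```text
12.75 [-0.393  1.014  1.202  0.809  2.1    0.628] [541.9  73.8 118.9] [-0.6239  0.7427  0.1859 -0.1566] [ 1.8 -2.3  5.2] 0.065 31.63763701915741
```

>>> {"api": "send_rows", "payload": {
  "targets": [0, 0, 0, 0, -0.2, -0.03, -1, 0, 0, 0, 0, -0.2, -0.03, -1, 0, 0, 0, 0, -0.4, -0.07, -1, 0, 0, 0, 0, -0.4, -0.07, -1, 0, 0, 0, 0, -0.4, -0.07, -1],
  "newtons": 60
}}

```text
time_s: 13.38
eef_pos: [541.6, 74.7, 216.9]
ee_rot: [-0.623, 0.743, 0.186, -0.157]
force: [0.0, -0.8, -1.5]
grip_width: 0.05
grip_force: 58.8
```

>>> {"api": "send_rows", "payload": {
  "targets": [0, 0, 0, 0, -0.4, -0.07, -1, 0, 0, 0, 0, -0.4, -0.07, -1, 0, 0, 0, 0, -0.4, -0.07, -1, 0, 0, 0, 0, -0.4, -0.07, -1, 0, 0, 0, 0, 0, 0, -1]
}}

```text
time_s: 14.0
eef_pos: [541.6, 74.9, 314.2]
ee_rot: [-0.623, 0.744, 0.187, -0.156]
force: [-0.3, -0.5, -1.6]
grip_width: 0.047
grip_force: 58.8
```

```bash
python3 log.py;  python3 -c "
from rig import eyes; import cv2, pickle
d={n:eyes.capture(n) for n in ('scene','top')}; pickle.dump(d,open('c1.pkl','wb'))
a=d['scene']['img'][60:300,200:520]; b=d['top']['img'][60:300,150:470]
import numpy as np
cv2.imwrite('pics/s4.png',cv2.resize(np.vstack([a,b]),None,fx=1.25,fy=1.25)[:,:,::-1])"
```

```text
14.0 [-0.391  0.755  1.134  0.995  2.301  0.943] [541.6  74.9 314.2] [-0.6225  0.7438  0.1866 -0.1559] [-0.3 -0.5 -1.6] 0.047 58.77130150794983
```

View pics/s4.png

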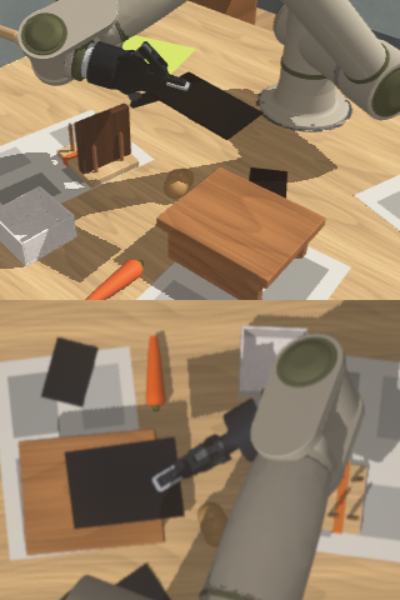

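The board is held and clear of the riser; its corners in the top view are about (203,182), (210,242), (297,232) and (289,170). Now I find its pose in the tool frame by casting rays on the tool's x-z plane.

```bash
python3 - <<'E'
import pickle; from h import *; from kin import *
s,p,R=now(); M=R.as_matrix()
c=pickle.load(open("c1.pkl","rb"))["top"]
def cast(uv):
    uv=np.atleast_2d(np.float64(uv)); d=np.c_[uv,np.ones(len(uv))]@np.linalg.inv(c["K"]).T@c["R"]; o=-c["R"].T@c["t"]
    n=M[:,1]; p0=p-n*2.5; X=o+d*((n@(p0-o))/(d@n))[:,None]; return (X-p)@M
C=cast([(202.8,182.4),(210,241.6),(297.2,232),(289.2,169.6)]); print(C.round(1)[:,[0,2]])
V=cv2.cvtColor(c["img"],cv2.COLOR_RGB2HSV)[...,2]
k=blob(V<60,(225,210))[:,0,:]; T=cast(k)[:,[0,2]]
def line(a,b):
    a,b=a[[0,2]],b[[0,2]]; u=(b-a)/np.linalg.norm(b-a); r=T-a; t=r@u; L=np.linalg.norm(b-a); e=r@np.array([-u[1],u[0]])
    S=T[(t>.12*L)&(t<.88*L)&(abs(e)<4)]; f=cv2.fitLine(S.astype(np.float32),cv2.DIST_HUBER,0,.01,.01).ravel(); print(len(S),f.round(3),"deg",np.degrees(np.arctan2(f[1],f[0])).round(2)); return f
fs=[line(C[i],C[(i+1)%4]) for i in (0,1,3)]
E
```

```text
[[101.3  92. ]
 [  4.5 132.8]
 [-56.7 -12.8]
 [ 42.7 -53.9]]
45 [  0.925  -0.38   52.572 111.594] deg -22.33
66 [  0.389   0.921 -24.487  58.29 ] deg 67.12
66 [ 0.381  0.924 71.496 21.727] deg 67.57
```

```bash
cat > ins.py <<'E'
from kin import *
a=np.radians(-9.5); NX=np.array([np.cos(a),np.sin(a),0]); S=np.array([-np.sin(a),np.cos(a),0]); B=np.array([0,0,-1.])
t=np.radians(22.6); RI=Ro.from_matrix(np.c_[np.cos(t)*NX+np.sin(t)*B,-S,np.cos(t)*B-np.sin(t)*NX])
OFF=np.array([23.1,0,39.1])
def tcp(c): return np.array(c,float)-RI.apply(OFF)
E
python3 - <<'E'
from ins import *
s,p,R=now(); print(np.degrees((R.inv()*RI).magnitude()), tcp([520,-240.5,265]), tcp([520,-240.5,98]))
p,_=plan(p,R,tcp([520,-240.5,270]),RI,n=15,grip=-1,q0=s["joints"])
E
```

```text
82.46618151362043 [ 513.78619468 -239.4601656   309.97474144] [ 513.78619468 -239.4601656   142.97474144]
0 q [-0.42  0.74  1.12  0.92  2.29  0.96] dqmax 0.6 elb [317. -14. 526.] wr [ 655. -165.  376.]
1 q [-0.44  0.72  1.1   0.84  2.28  0.98] dqmax 0.61 elb [311. -19. 532.] wr [ 650. -181.  396.]
2 q [-0.47  0.7   1.08  0.77  2.27  1.  ] dqmax 0.61 elb [305. -23. 537.] wr [ 645. -195.  416.]
3 q [-0.49  0.68  1.06  0.69  2.26  1.01] dqmax 0.61 elb [300. -27. 541.] wr [ 640. -207.  435.]
4 q [-0.5   0.67  1.04  0.61  2.25  1.02] dqmax 0.62 elb [295. -30. 545.] wr [ 636. -217.  453.]
5 q [-0.52  0.66  1.01  0.54  2.24  1.03] dqmax 0.63 elb [291. -32. 548.] wr [ 631. -226.  470.]
6 q [-0.53  0.65  0.99  0.46  2.23  1.04] dqmax 0.63 elb [288. -34. 551.] wr [ 628. -234.  485.]
7 q [-0.54  0.64  0.97  0.38  2.21  1.05] dqmax 0.64 elb [285. -35. 553.] wr [ 624. -239.  500.]
8 q [-0.55  0.63  0.95  0.3   2.19  1.05] dqmax 0.64 elb [283. -37. 555.] wr [ 621. -244.  512.]
9 q [-0.56  0.63  0.93  0.22  2.17  1.06] dqmax 0.64 elb [280. -37. 557.] wr [ 618. -247.  523.]
10 q [-0.56  0.62  0.91  
[... 420 characters left out ...]
 elb [275. -38. 561.] wr [ 611. -254.  552.]
[-4.6, 0.5, 3.0, -0.19, 0.05, -0.29, -1.0, -4.6, 0.5, 3.0, -0.19, 0.08, -0.29, -1.0, -4.6, 0.5, 3.0, -0.18, 0.11, -0.28, -1.0, -4.6, 0.5, 3.0, -0.17, 0.14, -0.27, -1.0, -4.6, 0.5, 3.0, -0.16, 0.17, -0.26, -1.0]
[-4.6, 0.5, 3.0, -0.15, 0.2, -0.25, -1.0, -4.6, 0.5, 3.0, -0.13, 0.23, -0.23, -1.0, -4.6, 0.5, 3.0, -0.12, 0.25, -0.21, -1.0, -4.6, 0.5, 3.0, -0.1, 0.28, -0.19, -1.0, -4.6, 0.5, 3.0, -0.09, 0.29, -0.17, -1.0]
[-4.6, 0.5, 3.0, -0.07, 0.31, -0.15, -1.0, -4.6, 0.5, 3.0, -0.05, 0.33, -0.12, -1.0, -4.6, 0.5, 3.0, -0.03, 0.34, -0.09, -1.0, -4.6, 0.5, 3.0, -0.01, 0.34, -0.07, -1.0, -4.6, 0.5, 3.0, 0.0, 0.35, -0.04, -1.0]
end [ 513.8 -239.7  316.2]
```

>>> {"api": "send_rows", "payload": {
  "targets": [-4.6, 0.5, 3.0, -0.19, 0.05, -0.29, -1, -4.6, 0.5, 3.0, -0.19, 0.08, -0.29, -1, -4.6, 0.5, 3.0, -0.18, 0.11, -0.28, -1, -4.6, 0.5, 3.0, -0.17, 0.14, -0.27, -1, -4.6, 0.5, 3.0, -0.16, 0.17, -0.26, -1]
}}

```text
time_s: 14.72
eef_pos: [532.0, -30.7, 313.1]
ee_rot: [-0.441, 0.873, 0.1, -0.181]
force: [-0.2, 1.0, -1.4]
grip_width: 0.051
grip_force: 58.7
```

>>> {"api": "send_rows", "payload": {
  "targets": [-4.6, 0.5, 3.0, -0.15, 0.2, -0.25, -1, -4.6, 0.5, 3.0, -0.13, 0.23, -0.23, -1, -4.6, 0.5, 3.0, -0.12, 0.25, -0.21, -1, -4.6, 0.5, 3.0, -0.1, 0.28, -0.19, -1, -4.6, 0.5, 3.0, -0.09, 0.29, -0.17, -1]
}}

```text
time_s: 15.35
eef_pos: [522.7, -135.4, 314.3]
ee_rot: [-0.233, 0.953, 0.011, -0.195]
force: [0.2, 0.4, -1.4]
grip_width: 0.052
grip_force: 58.6
```

>>> {"api": "send_rows", "payload": {
  "targets": [-4.6, 0.5, 3.0, -0.07, 0.31, -0.15, -1, -4.6, 0.5, 3.0, -0.05, 0.33, -0.12, -1, -4.6, 0.5, 3.0, -0.03, 0.34, -0.09, -1, -4.6, 0.5, 3.0, -0.01, 0.34, -0.07, -1, -4.6, 0.5, 3.0, 0, 0.35, -0.04, -1]
}}

```text
time_s: 15.98
eef_pos: [513.8, -240.4, 315.3]
ee_rot: [-0.012, 0.977, -0.079, -0.196]
force: [-0.3, -0.0, -0.6]
grip_width: 0.052
grip_force: 58.6
```

>>> {"api": "send_rows", "payload": {
  "targets": [0, 0, 0, 0, 0, 0, -1, 0, 0, 0, 0, 0, 0, -1]
}}

```text
time_s: 16.23
eef_pos: [514.0, -239.2, 315.8]
ee_rot: [-0.014, 0.977, -0.078, -0.196]
force: [-0.4, 0.1, -2.1]
grip_width: 0.048
grip_force: 58.6
```

```bash
python3 log.py; python3 - <<'E'
from ins import *
from rig import eyes; import cv2, pickle
s,p,R=now()
plan(p,R,tcp([520,-240.5,270]),RI,n=2,grip=-1)
d={n:eyes.capture(n) for n in ('scene','top')}; pickle.dump(d,open('c2.pkl','wb'))
a=d['scene']['img'][60:240,180:400]; b=d['top']['img'][130:310,330:550]
cv2.imwrite('pics/s5.png',cv2.resize(np.hstack([a,b]),None,fx=1.8,fy=1.8,interpolation=cv2.INTER_CUBIC)[:,:,::-1])
E
```

```text
16.23 [-0.571  0.613  0.883 -0.173  2.005  1.115] [ 514.  -239.2  315.8] [-0.0143  0.9774 -0.0782 -0.196 ] [-0.4  0.1 -2.1] 0.048 58.59180986881256
[0.1, 0.0, 0.1, 0.0, 0.0, 0.01, -1.0, 0.1, 0.0, 0.1, 0.0, 0.0, 0.01, -1.0]
end [ 513.5 -239.2  314.6]
```

View pics/s5.png

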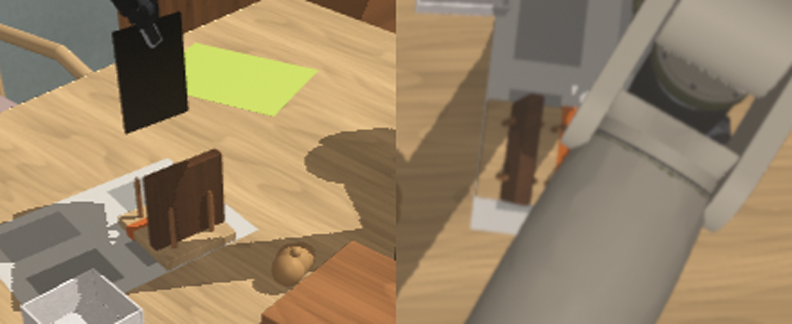

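The scene view shows the board hanging upright above the rack with its bottom corners at about (249,134) and (284,121). I compare these pixels with my model, and the tag in the scene view too.

```bash
python3 - <<'E'
import pickle; from h import *; from ins import *
s,p,R=now(); c=pickle.load(open("c2.pkl","rb"))["scene"]; c0=pickle.load(open("c0.pkl","rb"))["scene"]
M=R.as_matrix(); ctr=p+M@OFF; b=M@[np.sin(t),0,np.cos(t)]; n=M@[np.cos(t),0,-np.sin(t)]
print("centre",ctr,"b",b.round(3),"n",n.round(3))
pr=proj(c,[ctr+80*i*b+55*j*n for i,j in ((1,1),(1,-1),(-1,1),(-1,-1))]); print("pred BL? ",pr.round(1).tolist())
V=cv2.cvtColor(c["img"],cv2.COLOR_RGB2HSV)[...,2]; k=blob(V<55,(262,105)); print("meas",cv2.boxPoints(cv2.minAreaRect(k)).round(1).tolist(), cv2.approxPolyDP(k,4,True)[:,0].tolist())
T=np.array([520,-240.5,18]); print("tag end pred",proj(c0,[T+67*NX+9*S,T+67*NX-9*S,T+67*NX+9*S-[0,0,10]]).round(1).tolist())
h=cv2.cvtColor(c0["img"],cv2.COLOR_RGB2HSV); m=(h[...,0]<12)&(h[...,1]>170)&(h[...,2]>110); m[:,:235]=0;m[:,290:]=0;m[:165]=0;m[200:]=0
ys,xs=np.nonzero(m); print(len(xs),xs.min(),xs.max(),ys.min(),ys.max(), np.c_[xs,ys][np.argsort(xs)][::4].tolist())
E
```

```text
centre [ 520.17704722 -240.55363034  271.04442174] b [-0.001 -0.004 -1.   ] n [ 0.987 -0.159 -0.001]
pred BL?  [[248.9, 133.4], [283.8, 120.5], [242.2, 77.2], [280.0, 65.6]]
meas [[216.6999969482422, 29.100000381469727], [263.1000061035156, 14.199999809265137], [296.5, 118.4000015258789], [250.10000610351562, 133.3000030517578]] [[217, 29], [253, 73], [242, 78], [250, 133], [283, 121], [280, 67], [267, 68], [267, 60], [254, 46], [254, 29], [231, 36], [222, 33], [235, 29]]
tag end pred [[253.2, 188.5], [250.1, 185.5], [253.6, 191.3]]
30 251 260 182 189 [[251, 186], [253, 185], [254, 185], [256, 184], [257, 185], [258, 184], [259, 185], [260, 184]]
```

Model and image agree within 1 px, so I lower the board.

>>> {"api": "send_rows", "payload": {
  "targets": [0.2, 0, 0.2, 0.15, 0, 0.35, -1, 0, 0, 0, 0.15, 0, 0.35, -1, 0, 0, 0, 0.15, 0, 0.35, -1, 0, 0, 0, 0.15, 0, 0.35, -1, 0, 0, 0, 0, 0, 0, -1]
}}

```text
time_s: 16.95
eef_pos: [514.4, -239.8, 223.7]
ee_rot: [-0.016, 0.977, -0.08, -0.197]
force: [-0.8, 0.5, -0.3]
grip_width: 0.048
grip_force: 58.5
```

>>> {"api": "send_rows", "payload": {
  "targets": [0, 0, 0, 0.06, 0, 0.14, -1, 0, 0, 0, 0.06, 0, 0.14, -1, 0, 0, 0, 0.06, 0, 0.14, -1, 0, 0, 0, 0.06, 0, 0.14, -1]
}}

```text
time_s: 17.45
eef_pos: [515.3, -240.5, 187.9]
ee_rot: [-0.014, 0.977, -0.081, -0.195]
force: [0.3, 0.4, -1.3]
grip_width: 0.051
grip_force: 58.5
```

```bash
python3 log.py; python3 -c "
from ins import *
s,p,R=now(); print(p+R.apply(OFF))"
```

```text
17.45 [-0.572  0.67   1.112 -0.158  1.721  1.169] [ 515.3 -240.5  187.9] [-0.0144  0.9773 -0.0807 -0.1953] [ 0.3  0.4 -1.3] 0.051 58.527297377586365
[ 521.48350903 -241.64508575  142.92336453]
```

>>> {"api": "send_rows", "payload": {
  "targets": [0, 0, 0, 0.06, 0.01, 0.14, -1, 0, 0, 0, 0.06, 0, 0.14, -1, 0, 0, 0, 0.06, 0, 0.14, -1, 0, 0, 0, 0.05, 0, 0.14, -1, 0, 0, 0, 0, 0, 0, -1]
}}

```text
time_s: 18.08
eef_pos: [514.8, -241.0, 151.4]
ee_rot: [-0.015, 0.977, -0.081, -0.196]
force: [0.2, 0.3, -0.4]
grip_width: 0.049
grip_force: 58.5
```

>>> {"api": "send_rows", "payload": {
  "targets": [0, 0, 0, 0.02, 0, 0.05, -1, 0, 0, 0, 0, 0, 0, -1]
}}

```text
time_s: 18.32
eef_pos: [515.0, -241.2, 148.9]
ee_rot: [-0.014, 0.977, -0.081, -0.195]
force: [-0.1, -0.4, -0.8]
grip_width: 0.049
grip_force: 58.5
```

>>> {"api": "send_rows", "payload": {
  "targets": [0, 0, 0, 0.01, 0, 0.03, -1, 0, 0, 0, 0, 0, 0, -1]
}}

```text
time_s: 18.58
eef_pos: [514.8, -241.1, 147.0]
ee_rot: [-0.014, 0.977, -0.081, -0.195]
force: [0.0, -0.2, -1.0]
grip_width: 0.052
grip_force: 58.5
```

```bash
python3 log.py; python3 -c "
from ins import *
s,p,R=now(); print(p+R.apply(OFF))"
```

```text
18.57 [-0.573  0.704  1.163 -0.157  1.638  1.181] [ 514.8 -241.1  147. ] [-0.0144  0.9773 -0.0807 -0.1953] [ 0.  -0.2 -1. ] 0.052 58.52740287780762
[ 520.98263543 -242.30542553  101.98977609]
```

About 4 mm remain. I continue in small steps until it touches.

>>> {"api": "send_rows", "payload": {
  "targets": [0, 0, 0, 0.01, 0, 0.03, -1, 0, 0, 0, 0, 0, 0, -1]
}}

```text
time_s: 18.82
eef_pos: [514.6, -241.1, 145.0]
ee_rot: [-0.014, 0.977, -0.081, -0.195]
force: [0.1, 0.6, -0.7]
grip_width: 0.052
grip_force: 58.5
```

>>> {"api": "send_rows", "payload": {
  "targets": [0, 0, 0, 0.01, 0, 0.02, -1, 0, 0, 0, 0, 0, 0, -1]
}}

```text
time_s: 19.08
eef_pos: [514.7, -241.3, 144.5]
ee_rot: [-0.014, 0.977, -0.081, -0.195]
force: [-3.0, 0.7, 5.2]
grip_width: 0.049
grip_force: 59.4
```

>>> {"api": "send_rows", "payload": {
  "targets": [0, 0, 0, 0.01, 0, 0.02, -1, 0, 0, 0, 0, 0, 0, -1]
}}

```text
time_s: 19.32
eef_pos: [514.8, -241.3, 144.5]
ee_rot: [-0.014, 0.977, -0.081, -0.195]
force: [-4.0, 0.8, 13.1]
grip_width: 0.05
grip_force: 60.5
```

The board is on the floor of the slot. I open partway and back out along the tool axis.

>>> {"api": "send_rows", "payload": {
  "targets": [0, 0, 0, 0, 0, 0, -0.75, 0, 0, 0, 0, 0, 0, -0.6, 0, 0, 0, 0, 0, 0, -0.5, 0, 0, 0, 0, 0, 0, -0.5]
}}

```text
time_s: 19.82
eef_pos: [514.9, -241.2, 142.3]
ee_rot: [-0.014, 0.977, -0.081, -0.195]
force: [-1.1, -0.2, -0.3]
grip_width: 0.249
grip_force: 0.0
```

>>> {"api": "send_rows", "payload": {
  "targets": [0, 0, 0, 0, 0, -0.2, -0.5, 0, 0, 0, 0, 0, -0.4, -0.5, 0, 0, 0, 0, 0, -0.8, -0.5, 0, 0, 0, 0, 0, -0.8, -0.5, 0, 0, 0, 0, 0, 0, -0.5]
}}

```text
time_s: 20.45
eef_pos: [566.5, -249.4, 268.2]
ee_rot: [-0.013, 0.978, -0.081, -0.192]
force: [-1.2, 0.3, 0.4]
grip_width: 0.253
grip_force: 0.0
```

```bash
python3 log.py; python3 - <<'E'
from rig import eyes; import cv2, numpy as np
a=eyes.capture('scene')['img'][60:240,180:400]; b=eyes.capture('top')['img'][130:310,330:550]
cv2.imwrite('pics/s6.png',cv2.resize(np.hstack([a,b]),None,fx=1.8,fy=1.8,interpolation=cv2.INTER_CUBIC)[:,:,::-1])
E
```

```text
20.45 [-0.543  0.764  0.743 -0.16   1.989  1.154] [ 566.5 -249.4  268.2] [-0.0126  0.978  -0.0809 -0.1918] [-1.2  0.3  0.4] 0.253 0.0
```

View pics/s6.png

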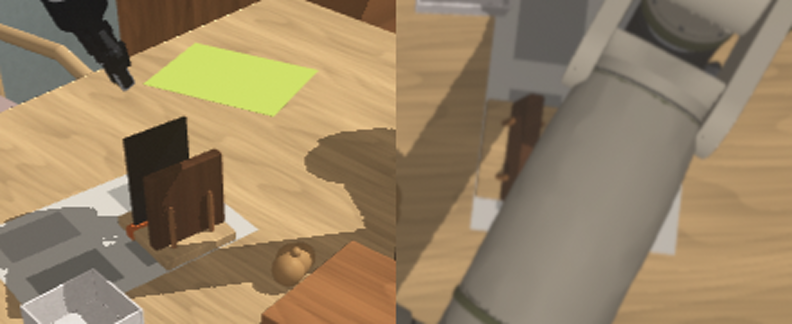

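The board stands upright behind the thick board in the orange slot (crop (155,170)), and the gripper is clear at (115,60). I hand the job in.

```bash
python3 -c "
from rig import job; print(job.finish_job())"
```

```text
the job is handed in; nothing more can be done
None
```

The thin black board now stands upright, released, on the floor of the orange-tagged slot with the gripper clear, and I handed the job in at about 20.5 s; the hand-in gave no verdict.

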